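# Close the plant press on a pile of unknown height

### The job

Close the plant press: lower the slatted wooden board flat and squarely on to the pile of cards on the plywood base, letting go once you feel the pile carry it; then in the same way lay the iron bar weight on the middle of the board, across its three battens. The pile's height varies and its plants bruise: do not drop anything on it or press it hard, and leave everything else on the bench as it stands.

Things in the scene. Friction and masses are not known exactly. Their poses are not given: they have to be found in the camera images.
- press: Plywood base board of the plant press, fixed to the bench, flat, turned about the vertical: 220 (x) x 188 (y) x 18 mm thick. Origin: centre of its underside, on the bench; x along its length, y across, z up. The pile of cards stands on it
- press_top (a point): Centre of the base's upper face (18 mm above the bench), where the pile stands, centred, axes as the base's: card sheets and blotters with plants between, 190 (x) x 158 (y) mm. Its height above this face, 35 to 85 mm, differs every time and is not given: feel for it. Its level top is springy: gives about 1 mm per 4 N, 10 mm at most
- board_mid (a point): Centre (half-way up) of the loose upper press board, a slatted frame of pale wood 200 (x) x 168 (y) x 24 mm thick, 0.25 to 0.4 kg, flat on the bench; x along its length, y across, z up. Three battens run along x on top (upper 14 mm); under them four cross slats 22 mm wide, 10 mm thick, run along y at x = +-42 and +-89 mm
- batten_mid (a point): Centre of the board's middle batten, 5 mm above board_mid (17 mm above the board's underside), same axes. The batten is 24 mm wide (y), 14 mm high; the outer two, 20 mm wide, lie at y = +-74 mm. An open window 62 (x) x 52 mm (y) lies on each side of it: grip it here, jaws closing along y, fingertips 3 to 6 mm above the underside
- weight_grip (a point): Centre of the handle of the loose grey cast-iron bar weight, 0.7 to 1.0 kg: a flat bar 150 (x) x 44 (y) x 16 mm with a bridge handle over it. Grip of the handle: 104 mm long (x), 15 mm wide (y), 14 mm high, its centre 47 mm above the bar's underside, 24 mm free under it, posts at x = +-45 mm. x along bar and handle, z up
- dish: Bystander: glass culture dish, 95 mm across, 17 mm high; origin at the centre of its underside
- round_mass: Bystander: round iron mass with a knob, 58 mm across, 52 mm high; origin at the centre of its underside
- slide_box: Bystander: wooden slide box 85 x 105 x 36 mm; origin at the centre of its underside
- pen_basket: Bystander: dark basket of marker pens 130 x 190 x 75 mm; origin at the centre of its underside
- bottle: Bystander: drinking bottle, 72 mm across, 240 mm high; origin at the centre of its underside
- jar: Bystander: lidded glass jar, 60 mm across, 96 mm high; origin at the centre of its underside
- lens: Bystander: hand lens lying flat, 74 mm across with a 95 mm handle to -x; origin under the centre of the lens
Mind the look-alikes: they are no part of the job. What is meant by the part that bears weight_grip is not turquoise, and is the larger of those in its own colour.

How it is judged:
By the outcome, as a careful person would: the job done as asked, in the order asked, and still so for the second after the job is handed in, with the robot touching nothing.
It also fails if it takes over 64 s, if anything falls off the work surface, if the arm or the gripper's body presses on something with over 40 N, if the wrist force passes 120 N, or if a joint passes its speed limit or range.

### The arm

A 6-joint arm with a two-finger parallel gripper is mounted at the origin on the work surface. World frame = base frame: x ahead of the robot, y to its left, z up, the work surface at z = 0. Lengths are in mm, angles in rad, forces in N, time in s.
With the tool pointing down it reaches from about 350 to 875 mm from the base axis. Payload 4.2 kg.
Tool frame: the origin (TCP) lies midway between the tips of the shut fingers; the grasp point (between the pads) lies 19 mm behind it; y points along the fingers, x is the direction in which the jaws open and shut, and the axes are right-handed (so a half turn about y gives the same grasp; the last joint's range is limited). The gripper opens to 85 mm and grips with 20 to 120 N. Pads are 22 mm wide; open, the fingers measure 114 mm over their backs; the gripper's body (76 mm by 85 mm) begins 54 mm behind the grasp point. The pads swing forward as they close: fully open they stand 13 mm farther back than shut.
Start: joints at [-0.97, 0.385, 0.008, 0, -1.194, -0.259], TCP at [209.504, -588.818, 231.312] pointing down, gripper open.
Joint ranges: [-3.14, 3.14], [-1.21, 2.06], [-1.07, 1.41], [-3.16, 2.05], [-2.99, -0.16], [-3.1, 3.1]. Speed limits (rad/s): [2.79, 2.79, 3.14, 3.14, 3.14, 3.14].

### API

Orientations are given as a unit quaternion [x, y, z, w].
In Python, from bench import read_state, get_image, job_done gives the robot as it stands.
- The arm moves only by the tool play_rows, never from a script. Its argument "series" is a list of rows, each a list of 7 numbers: the shift along the tool's x, y, z in m, then the turn, a rotation vector about the tool's x, y, z in rad, then the finger opening in m, from 0 to 0.0854. In form: [[x, y, z, wx, wy, wz, claw], ...]. A call has 1 to 10 rows; each row shifts and turns the pose as measured when the row begins, along the tool's axes as they then stand; what a row does not reach is not made up. A row lasts 1/10 s, in which the tool goes at most 50 mm and 8.59 degrees, less where a joint would pass 70% of its speed; a pose out of reach is approached as far as the arm can. A call with a gripper value outside its range is refused whole. The fingers move at their own pace and stop on an object; the grip force is fixed at half the most. Time passes only in rows, so rows that do not move let the fingers close. It gives the time, the measured TCP pose, the force and the opening at its end, in the units of the state.
- read_state(): the state, without advancing time (a new reading comes with each control period).
- get_image(name): name is "scene" or "side" or "wrist"; returns a dict with "color" (384x512x3 uint8, red, green, blue), "intrinsics" (3x3 intrinsics, pixels), "origin" and "orientation" of the camera in the world. Camera axes: x right, y down, z forward; pixel columns grow to the right and rows downward; lengths in mm; the calibration is good to about 2 mm. The wrist camera is an equidistant fisheye: a pixel r from the principal point sees the ray r / f radians off the axis. A picture is of the moment at which its call begins. There is no depth.
- job_done(): hands the job in, once; it reports no verdict.
The state is a dict: "clock": time; "joints": joint angles; "joint_vel": joint speeds; "joint_efforts": joint torques, N m; "position": TCP position; "ee_rot": TCP orientation; "contact_force": force on the tool from outside, world axes, zero at the start; "wrist_torque": the same for the moment, N m; "gripper_width": finger opening in mm.
Only numpy, scipy, OpenCV 4.12 (cv2) and the standard library are available. Lean on these libraries where they do the work, as an engineer would, in place of code of your own. Each camera call takes 0.05 s, during which the arm holds its last target. There are 200 camera calls.

## Working session

There is one attempt and no reset: what is moved stays moved. The work goes in short steps, Python scripts to look and compute and a tool call to move; the robot and the scene stay as the last step left them, time stands still between calls to the robot, and variables do not carry over. Pictures are saved under pics/ and viewed, about 8 in all and at most 12, crops included, and the job is handed in when it is done.

Besides the shell and the picture viewer there is one more tool, called after "Emit:" by a JSON object that holds its "op" and its "data". play_rows: Moves the arm, as the interface text tells. Its arguments: {"type":"object","properties":{"series":{"type":"array","items":{"type":"array","items":{"type":"number"}}}},"required":["series"]}

```bash
mkdir -p pics
cat > h.py <<'E'
import numpy as np, cv2
from bench import read_state, get_image, job_done
from scipy.spatial.transform import Rotation as R
def snap(n,f):
    d=get_image(n); cv2.imwrite('pics/'+f,cv2.cvtColor(d['color'],cv2.COLOR_RGB2BGR))
    np.savez('pics/'+f+'.npz',K=d['intrinsics'],o=d['origin'],q=d['orientation']); return d
def ray(f,u,v,fish=False):
    d=np.load('pics/'+f+'.npz');K=d['K'];a=np.array([(u-K[0,2])/K[0,0],(v-K[1,2])/K[1,1],1.])
    if fish:
        r=np.hypot(a[0],a[1]);a=np.array([a[0]/r*np.sin(r),a[1]/r*np.sin(r),np.cos(r)]) if r>0 else a
    return d['o'],R.from_quat(d['q']).apply(a)
def atz(f,u,v,z,fish=False):
    o,r=ray(f,u,v,fish);return o+r*(z-o[2])/r[2]
def proj(f,p,fish=False):
    d=np.load('pics/'+f+'.npz');K=d['K'];c=R.from_quat(d['q']).inv().apply(np.atleast_2d(p)-d['o'])
    if fish:
        h=np.hypot(c[:,0],c[:,1]);t=np.arctan2(h,c[:,2]);s=t/np.maximum(h,1e-9);x=c[:,:2]*s[:,None]
    else: x=c[:,:2]/c[:,2:]
    return x*[K[0,0],K[1,1]]+[K[0,2],K[1,2]]
E
python3 - <<'E'
from h import *
for n in ('scene','side','wrist'):
    d=snap(n,n+'0.png');print(n,d['origin'],d['orientation'],d['intrinsics'])
a=[cv2.imread('pics/%s0.png'%n) for n in ('scene','side')]
for n,i in zip(('scene','side'),a): cv2.imwrite('pics/%s0b.png'%n,cv2.resize(i,(800,600),interpolation=cv2.INTER_CUBIC))
print(read_state())
E
```

```text
scene [1111.23816729  480.57152187 1264.54785654] [ 0.40302155  0.87174293 -0.25202349 -0.11883628] [[467.80813695   0.         257.79514583]
 [  0.         467.80813695 193.03659473]
 [  0.           0.           1.        ]]
side [-160.18289155  839.98135513  883.01880316] [-0.30406169  0.84624538 -0.41401082  0.14145771] [[371.07762992   0.         256.14892186]
 [  0.         371.07762992 195.33299755]
 [  0.           0.           1.        ]]
wrist [ 143.80848714 -611.53195481  371.52034975] [0.57174892 0.80842155 0.11479883 0.07986861] [[297.31863964   0.         253.88624753]
 [  0.         297.31863964 194.22515256]
 [  0.           0.           1.        ]]
{'clock': 0.15, 'joints': array([-9.70395414e-01,  3.85403225e-01,  6.94604066e-03, -3.11380836e-04,
       -1.19400775e+00, -2.58644323e-01]), 'joint_vel': array([-0.00086218, -0.0041686 ,  0.00384157,  0.00036895, -0.00056752,
        0.00056059]), 'joint_efforts': array([-8.27674412e-04, -3.92678511e+01,  1.88582325e+01,  4.18866590e+00,
       -3.41242667e-03, -6.93097036e-06]), 'position': array([ 209.35012184, -588.43576222,  230.46730557]), 'ee_rot': array([ 0.40720963,  0.57801971, -0.57741678, -0.40824428]), 'contact_force': array([-0.57492062,  0.62703465, -0.17415172]), 'wrist_torque': array([-0.00984661,  0.00794281, -0.01112623]), 'gripper_width': 85.41912469555706}
```

View pics/scene0b.png

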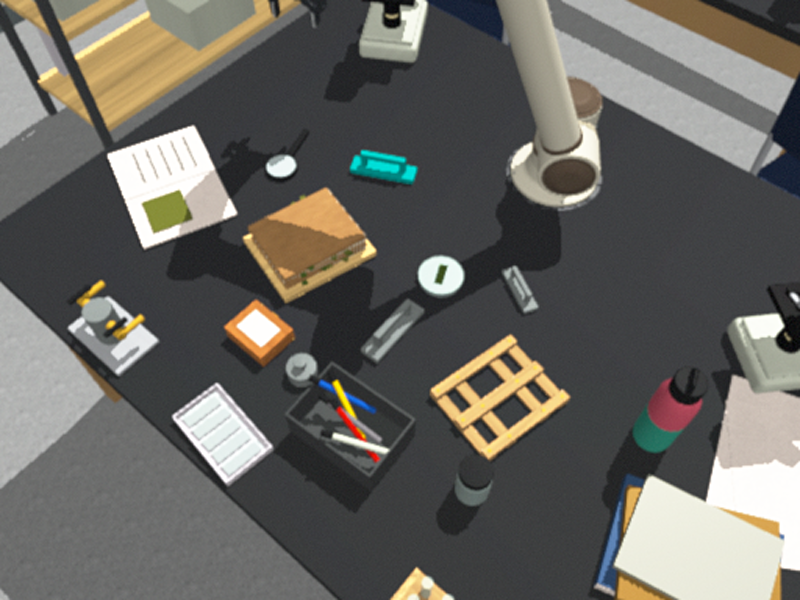

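View pics/side0b.png

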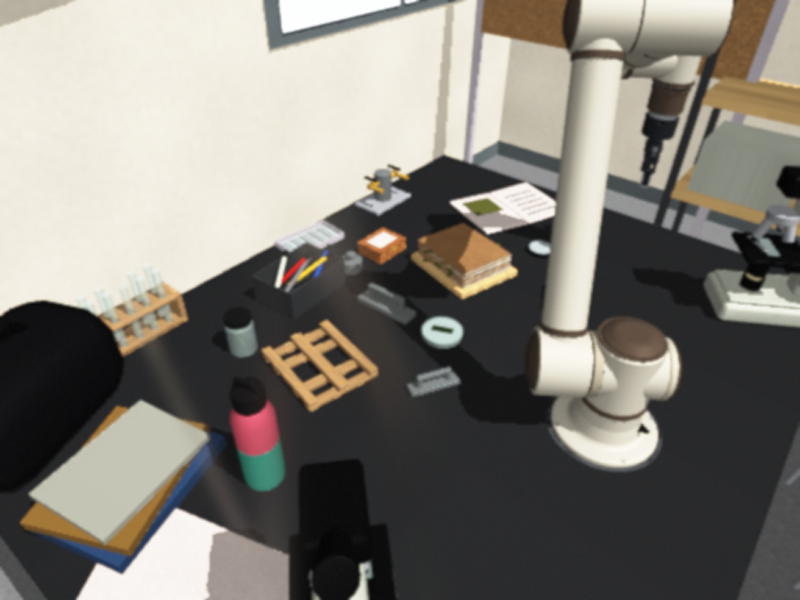

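The scene picture shows the slatted board near (500,396) in the 800x600 view and the base with its pile near (310,245). The larger grey weight is near (393,330). The decoys are a small grey one at (520,290) and a turquoise one at (383,167). The side view agrees. Next I'll work out rough poses from the corners.

Run:
```python
from h import *
s=.64
def g(f,pts,z): return np.array([atz(f,u*s,v*s,z)[:2] for u,v in pts])
f='scene0.png'
B=g(f,[(432,393),(513,338),(569,397),(487,456)],24);print('board corners',B.round(),B.mean(0),np.linalg.norm(np.roll(B,-1,0)-B,axis=1))
P=g(f,[(243,240),(290,298),(376,248)],18);print('base',P.round(),(P[0]+P[2])/2,np.linalg.norm(np.diff(P,axis=0),axis=1))
d=P[2]-P[1];print('yaw base',np.degrees(np.arctan2(d[1],d[0])))
d=B[1]-B[0];print('yaw board',np.degrees(np.arctan2(d[1],d[0])))
W=g(f,[(369,357),(418,308)],54);print('handle?',W)
W=g(f,[(362,350),(377,362),(424,315),(407,301)],16);print('bar',W,W.mean(0),np.linalg.norm(np.diff(W,axis=0),axis=1))
f='side0.png'
B=g(f,[(263,352),(326,322),(377,372),(310,406)],24);print('side board',B.round(),B.mean(0))
P=g(f,[(411,258),(465,294),(517,268)],18);print('base',P.round(),(P[0]+P[2])/2,np.linalg.norm(np.diff(P,axis=0),axis=1))
for n,pts in (('dish',[(441,276)]),('lens',[(281,167)]),('mass',[(301,370)]),('bottle',[(655,440)]),('jar',[(472,492)]),('box',[(259,332)]),('basket',[(350,425)])): print(n,g('scene0.png',pts,20).round())
i=cv2.imread('pics/scene0.png')[110:300,140:370];cv2.imwrite('pics/c.png',cv2.resize(i,None,fx=3.1,fy=3.1,interpolation=cv2.INTER_CUBIC))
```

```text
board corners [[627. 148.]
 [433. 194.]
 [468. 347.]
 [659. 299.]] [546.83788086 246.74410758] [199.08294046 156.81579035 196.40701075 154.83448628]
base [[ 608. -386.]
 [ 647. -206.]
 [ 440. -157.]] [ 524.09506413 -271.33612996] [184.46602015 212.92700266]
yaw base 166.63630887596366
yaw board 166.62200081793597
handle? [[657.73796479  19.36500294]
 [515.21074033  20.2252334 ]]
bar [[640.85606393 -15.66194829]
 [641.63660935  23.80806948]
 [501.40002203  25.42184081]
 [498.10739898 -21.80761758]] [570.50002357   2.94008611] [ 39.47773491 140.24587224  47.34409262]
side board [[647. 303.]
 [615. 144.]
 [418. 191.]
 [457. 346.]] [534.12637024 246.12227845]
base [[ 636. -200.]
 [ 434. -160.]
 [ 393. -344.]] [ 514.55449012 -272.11395028] [206.70847517 188.3455828 ]
dish [[408.  -6.]]
lens [[ 410. -472.]]
mass [[750. -73.]]
bottle [[437. 511.]]
jar [[726. 318.]]
box [[ 744. -195.]]
basket [[772.  73.]]
```

View pics/c.png

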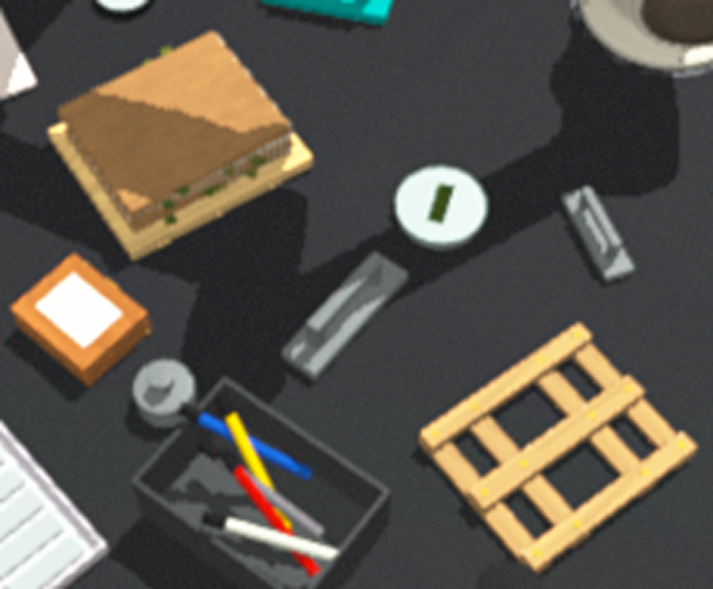

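```bash
cat >> h.py <<'E'
def yaw_of(s):
    x=R.from_quat(s['ee_rot']).apply([1,0,0]);return np.degrees(np.arctan2(x[1],x[0]))
def target_rot(yaw):
    c,s=np.cos(np.radians(yaw)),np.sin(np.radians(yaw))
    X=np.array([c,s,0]);Y=np.array([0,0,-1.]);return R.from_matrix(np.c_[X,Y,np.cross(X,Y)])
def plan(p,yaw,claw,vmax=45,n=None):
    s=read_state();p0=s['position'];r0=R.from_quat(s['ee_rot']);rt=target_rot(yaw)
    w=(r0.inv()*rt).as_rotvec();D=np.array(p)-p0
    if n is None: n=int(max(1,np.ceil(np.linalg.norm(D)/vmax),np.ceil(np.linalg.norm(w)/.14)))
    r=r0;rows=[]
    for k in range(n):
        rows.append([*(r.inv().apply(D/n)/1000).round(4),*(w/n).round(4),claw]); r=r*R.from_rotvec(w/n)
    print('yaw',yaw_of(s).round(2),'D',D.round(1),'turn',np.degrees(w).round(2),'F',s['contact_force'].round(2),'t',s['clock'],'g',s['gripper_width'])
    print(str([[float(v) for v in q] for q in rows]).replace(' ',''))
E
python3 - <<'E'
from h import *
s=read_state();d=np.load('pics/wrist0.png.npz');r=R.from_quat(s['ee_rot']);print('cam in tool',r.inv().apply(d['o']-s['position']),r.as_matrix().round(3))
plan([541,246,200],76.6,.085);plan([541,246,200],-103.4,.085)
E
```

```text
cam in tool [   0.43530166 -141.04228938   69.51247646] [[-0.335 -0.001 -0.942]
 [ 0.942  0.002 -0.335]
 [ 0.002 -1.     0.   ]]
yaw 109.57 D [331.6 834.4 -30.5] turn [-0.04 32.97  0.09] F [-0.57  0.63 -0.17] t 0.15 g 85.41912469555706
[[0.0338,0.0016,-0.0296,-0.0,0.0288,0.0001,0.085],[0.0346,0.0016,-0.0286,-0.0,0.0288,0.0001,0.085],[0.0354,0.0016,-0.0276,-0.0,0.0288,0.0001,0.085],[0.0362,0.0016,-0.0266,-0.0,0.0288,0.0001,0.085],[0.0369,0.0016,-0.0255,-0.0,0.0288,0.0001,0.085],[0.0376,0.0016,-0.0245,-0.0,0.0288,0.0001,0.085],[0.0383,0.0016,-0.0234,-0.0,0.0288,0.0001,0.085],[0.039,0.0016,-0.0223,-0.0,0.0288,0.0001,0.085],[0.0396,0.0016,-0.0211,-0.0,0.0288,0.0001,0.085],[0.0402,0.0016,-0.02,-0.0,0.0288,0.0001,0.085],[0.0408,0.0016,-0.0188,-0.0,0.0288,0.0001,0.085],[0.0413,0.0016,-0.0176,-0.0,0.0288,0.0001,0.085],[0.0418,0.0015,-0.0164,-0.0,0.0288,0.0001,0.085],[0.0422,0.0015,-0.0152,-0.0,0.0288,0.0001,0.085],[0.0427,0.0015,-0.014,-0.0,0.0288,0.0001,0.085],[0.043,0.0015,-0.0128,-0.0,0.0288,0.0001,0.085],[0.0434,0.0015,-0.0115,-0.0,0.0288,0.0001,0.085],[0.0437,0.0015,-0.0103,-0.0,0.0288,
[... 527 characters left out ...]
85],[0.0036,0.0015,-0.0447,0.0001,-0.1283,0.0,0.085],[-0.0021,0.0015,-0.0448,0.0001,-0.1283,0.0,0.085],[-0.0078,0.0015,-0.0442,0.0001,-0.1283,0.0,0.085],[-0.0134,0.0015,-0.0428,0.0001,-0.1283,0.0,0.085],[-0.0188,0.0015,-0.0408,0.0001,-0.1283,0.0,0.085],[-0.0239,0.0015,-0.038,0.0001,-0.1283,0.0,0.085],[-0.0285,0.0015,-0.0347,0.0001,-0.1283,0.0,0.085],[-0.0327,0.0015,-0.0307,0.0001,-0.1283,0.0,0.085],[-0.0364,0.0015,-0.0263,0.0001,-0.1283,0.0,0.085],[-0.0395,0.0015,-0.0214,0.0001,-0.1283,0.0,0.085],[-0.0419,0.0015,-0.0162,0.0001,-0.1283,0.0,0.085],[-0.0436,0.0015,-0.0107,0.0001,-0.1283,0.0,0.085],[-0.0446,0.0015,-0.005,0.0001,-0.1283,0.0,0.085],[-0.0449,0.0015,0.0007,0.0001,-0.1283,0.0,0.085]]
```

Emit:
{"op": "play_rows", "data": {"series": [[0.034,0.001,-0.0295,0,0.029,0,0.085],[0.0345,0.001,-0.0285,0,0.029,0,0.085],[0.0355,0.001,-0.0275,0,0.029,0,0.085],[0.036,0.001,-0.0265,0,0.029,0,0.085],[0.037,0.001,-0.0255,0,0.029,0,0.085],[0.0375,0.001,-0.0245,0,0.029,0,0.085],[0.038,0.001,-0.0235,0,0.029,0,0.085],[0.039,0.001,-0.0225,0,0.029,0,0.085],[0.0395,0.001,-0.021,0,0.029,0,0.085],[0.04,0.001,-0.02,0,0.029,0,0.085]]}}

```text
clock: 1.15
position: [380.9, -162.3, 216.8]
ee_rot: [0.491, 0.508, -0.506, -0.495]
contact_force: [1.0, -0.7, -0.1]
gripper_width: 84.7
```

Emit:
{"op": "play_rows", "data": {"series": [[0.041,0.001,-0.019,0,0.029,0,0.085],[0.041,0.001,-0.0175,0,0.029,0,0.085],[0.042,0.001,-0.0165,0,0.029,0,0.085],[0.042,0.001,-0.015,0,0.029,0,0.085],[0.0425,0.001,-0.014,0,0.029,0,0.085],[0.043,0.001,-0.013,0,0.029,0,0.085],[0.0435,0.001,-0.0115,0,0.029,0,0.085],[0.0435,0.001,-0.01,0,0.029,0,0.085],[0.044,0.001,-0.009,0,0.029,0,0.085],[0.044,0.001,-0.008,0,0.029,0,0.085]]}}

```text
clock: 2.15
position: [561.0, 268.3, 208.2]
ee_rot: [-0.561, -0.428, 0.428, 0.565]
contact_force: [1.2, -0.1, 0.6]
gripper_width: 84.9
```

Run:
```python
from h import *
plan([541,246,200],76.6,.085)
snap('wrist','w1.png'); i=cv2.imread('pics/w1.png');cv2.imwrite('pics/w1b.png',cv2.resize(i,(800,600),interpolation=cv2.INTER_CUBIC))
```

```text
yaw 74.54 D [-20.  -22.3  -8.2] turn [-0.22 -2.06  0.23] F [ 1.24 -0.14  0.61] t 2.15 g 84.9313356947862
[[-0.0268,0.0082,0.0133,-0.0038,-0.0359,0.004,0.085]]
```

View pics/w1b.png

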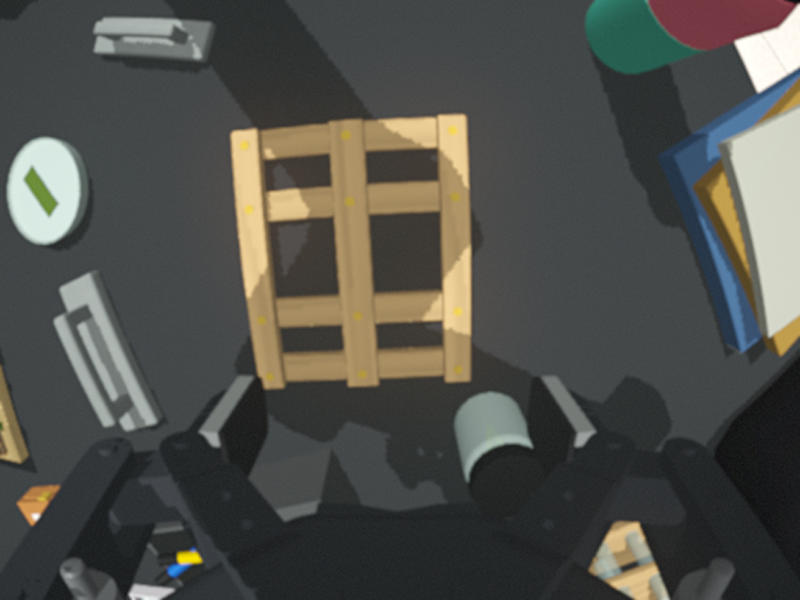

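The wrist view shows the whole board: its top corners are at (231,131), (467,115), (470,381) and (260,388), and the middle batten runs from (347,120) to (363,386). The jar stands close to the right finger in the view. I'll measure the board and weight poses from this picture.

```bash
cat >> h.py <<'E'
from scipy.optimize import least_squares
def fit(obs,model,x0):
    # obs list of (file,fish,[uv in 800x600],[model idx]); solves x,y,yaw(deg)
    M=np.array(model,float)
    def res(q):
        P=R.from_euler('z',q[2],degrees=True).apply(M)+[q[0],q[1],0];o=[]
        for f,fi,uv,ix in obs:o.append((proj(f,P[ix],fi)-np.array(uv)*.64).ravel())
        return np.concatenate(o)
    s=least_squares(res,x0,loss='soft_l1');print('pose',s.x.round(2),'res px',res(s.x).round(1));return s.x
E
python3 - <<'E'
from h import *
m=[(-100,-84,24),(100,-84,24),(100,84,24),(-100,84,24),(-100,0,24),(100,0,24)]
# in yaw~-13: +x end is far from? project guess
P=R.from_euler('z',-13.4,degrees=True).apply(m)+[541,246,0]
print((proj('w1.png',P,True)/.64).round())
w=[(470,381),(467,115),(231,131),(260,388),(363,386),(347,120)]
print((proj('scene0.png',P)/.64).round())
i=None
E
```

```text
[[235. 124.]
 [261. 384.]
 [473. 378.]
 [472. 110.]
 [350. 113.]
 [365. 382.]]
[[513. 333.]
 [432. 388.]
 [490. 457.]
 [572. 396.]
 [542. 364.]
 [460. 422.]]
```

Run:
```python
from h import *
m=[(-100,-84,24),(100,-84,24),(100,84,24),(-100,84,24),(-100,0,24),(100,0,24)]
w=[(231,131),(260,388),(470,381),(467,115),(347,120),(363,386)]
b=fit([('w1.png',True,w,[0,1,2,3,4,5])],m,[541,246,-13.4])
b2=fit([('scene0.png',False,[(513,338),(432,393),(487,456),(569,397)],[0,1,2,3])],m,[541,246,-13.4])
plan([b[0],b[1],110],b[2]+90,.085)
W=[(-75,-22,16),(75,-22,16),(75,22,16),(-75,22,16),(-52,-7.5,54),(52,-7.5,54),(52,7.5,54),(-52,7.5,54)]
P=np.array(W)+[570,3,0]
print((proj('w1.png',P,True)/.64).round().tolist(),(proj('scene0.png',P)/.64).round().tolist())
```

```text
pose [544.08 242.79 -13.08] res px [ 0.  -0.2 -0.4  0.5  0.4  0.6  0.4 -0.3 -0.5 -0.7  0.   0.5]
pose [545.64 245.7  -13.62] res px [-0.7 -2.1 -1.  -2.4  0.5  2.   1.3  0.9]
yaw 74.71 D [-19.9 -31.2 -96.8] turn [-0.07 -2.21  0.36] F [5.43 3.3  1.26] t 2.2 g 84.78684410083886
[[-0.012,0.0322,0.0036,-0.0004,-0.0128,0.0021,0.085],[-0.0119,0.0322,0.0038,-0.0004,-0.0128,0.0021,0.085],[-0.0117,0.0323,0.0039,-0.0004,-0.0128,0.0021,0.085]]
[[66.0, 291.0], [130.0, 437.0], [164.0, 430.0], [99.0, 277.0], [60.0, 324.0], [110.0, 434.0], [122.0, 432.0], [72.0, 320.0]] [[409.0, 301.0], [359.0, 350.0], [376.0, 364.0], [426.0, 313.0], [407.0, 302.0], [372.0, 337.0], [378.0, 342.0], [413.0, 306.0]]
```

Emit:
{"op": "play_rows", "data": {"series": [[-0.012,0.032,0.004,0,-0.013,0.002,0.065],[-0.012,0.032,0.004,0,-0.013,0.002,0.065],[-0.009,0.026,0.003,0,-0.011,0.001,0.065],[0,0,0,0,0,0,0.065]]}}

```text
clock: 2.6
position: [545.0, 248.1, 111.7]
ee_rot: [-0.552, -0.441, 0.441, 0.553]
contact_force: [-0.1, -0.9, -0.6]
gripper_width: 64.7
```

Run:
```python
from h import *
plan([544.1,242.8,60],76.9,.065)
snap('wrist','w2.png'); i=cv2.imread('pics/w2.png');cv2.imwrite('pics/w2b.png',cv2.resize(i,(800,600),interpolation=cv2.INTER_CUBIC))
m=[(-100,-84,24),(100,-84,24),(100,84,24),(-100,84,24),(-100,-12,24),(100,-12,24),(-100,12,24),(100,12,24)]
P=R.from_euler('z',-13.08,degrees=True).apply(m)+[544.1,242.8,0]
print((proj('w2.png',P,True)/.64).round().tolist())
```

```text
yaw 77.18 D [ -0.9  -5.3 -51.7] turn [-0.11  0.28  0.04] F [-0.14 -0.92 -0.58] t 2.6 g 64.7106453185107
[[-0.0027,0.0259,-0.0002,-0.0009,0.0025,0.0004,0.065],[-0.0027,0.0259,-0.0002,-0.0009,0.0025,0.0004,0.065]]
[[220.0, 122.0], [251.0, 465.0], [523.0, 467.0], [552.0, 121.0], [360.0, 114.0], [366.0, 470.0], [409.0, 113.0], [406.0, 470.0]]
```

View pics/w2b.png

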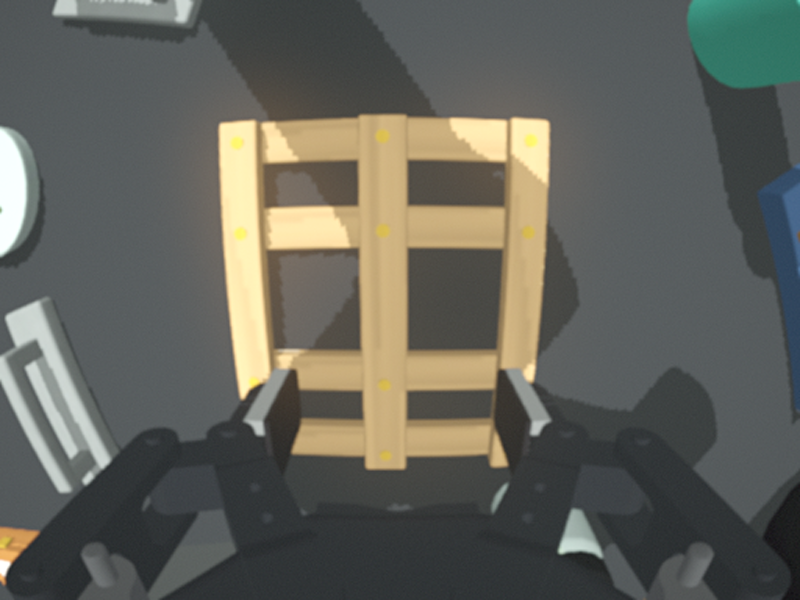

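The predicted board corners match this picture within 1–3 px, so the board pose holds. Next I'll descend.

Emit:
{"op": "play_rows", "data": {"series": [[-0.003,0.03,0,0,0.002,0,0.065],[-0.002,0.03,0,0,0.002,0,0.065],[0,0,0,0,0,0,0.065]]}}

```text
clock: 2.95
position: [551.3, 247.9, 59.2]
ee_rot: [0.554, 0.447, -0.434, -0.553]
contact_force: [-0.1, -0.6, -0.8]
gripper_width: 64.8
```

```bash
python3 -c "
from h import *
plan([544.1,242.8,4],76.9,.065,vmax=20)"
```

```text
yaw 77.08 D [ -7.2  -5.1 -55.2] turn [0.67 0.17 0.74] F [-0.1  -0.59 -0.84] t 2.95 g 64.80173702463983
[[-0.0024,0.0184,0.0022,0.0039,0.001,0.0043,0.065],[-0.0024,0.0184,0.0021,0.0039,0.001,0.0043,0.065],[-0.0023,0.0184,0.002,0.0039,0.001,0.0043,0.065]]
```

Emit:
{"op": "play_rows", "data": {"series": [[-0.004,0.014,0.004,0.006,0.001,0.006,0.065],[-0.003,0.013,0.003,0.006,0.001,0.006,0.065],[0,0.01,0.001,0,0,0,0.065],[0,0.008,0,0,0,0,0.065],[0,0,0,0,0,0,0.065]]}}

```text
clock: 3.45
position: [546.1, 246.1, 17.3]
ee_rot: [0.553, 0.444, -0.436, -0.553]
contact_force: [-0.5, -0.1, 0.1]
gripper_width: 65.3
```

```bash
python3 -c "
from h import *
plan([544.1,242.8,4],76.9,.065,vmax=20)"
```

```text
yaw 77.05 D [ -2.   -3.3 -13.3] turn [0.41 0.14 0.48] F [-0.45 -0.13  0.12] t 3.45 g 65.32118439965252
[[-0.0038,0.0133,0.0013,0.0072,0.0025,0.0084,0.065]]
```

Emit:
{"op": "play_rows", "data": {"series": [[-0.003,0.007,0.001,0.006,0.002,0.007,0.065],[-0.002,0.006,0.001,0.003,0,0.003,0.065],[0,0.001,0,0,0,0,0.065],[0,0,0,0,0,0,0.065]]}}

```text
clock: 3.85
position: [543.5, 241.8, 2.7]
ee_rot: [-0.554, -0.439, 0.441, 0.554]
contact_force: [-0.7, -1.3, -0.0]
gripper_width: 64.9
```

```bash
python3 -c "
from h import *
plan([544.1,242.8,4],76.9,.065,vmax=20)"
```

```text
yaw 76.94 D [0.6 1.  1.3] turn [-0.09  0.04 -0.09] F [-0.68 -1.27 -0.03] t 3.85 g 64.87654956746779
[[0.0011,-0.0013,-0.0004,-0.0015,0.0007,-0.0016,0.065]]
```

Emit:
{"op": "play_rows", "data": {"series": [[0.001,-0.0015,0,0,0,0,0.05],[0,0,0,0,0,0,0.035],[0,0,0,0,0,0,0.015],[0,0,0,0,0,0,0.01],[0,0,0,0,0,0,0.01],[0,0,0,0,0,0,0.01]]}}

```text
clock: 4.45
position: [543.8, 242.8, 5.1]
ee_rot: [-0.554, -0.439, 0.441, 0.554]
contact_force: [0.9, -0.3, 0.6]
gripper_width: 22.8
```

```bash
python3 -c "
from h import *
plan([544.1,242.8,104],76.9,.01,vmax=20)"
```

```text
yaw 76.95 D [ 0.3 -0.  98.9] turn [-0.07  0.05 -0.08] F [ 0.9  -0.32  0.62] t 4.45 g 22.8279474747487
[[-0.0,-0.0198,-0.0,-0.0002,0.0002,-0.0003,0.01],[-0.0,-0.0198,-0.0,-0.0002,0.0002,-0.0003,0.01],[-0.0,-0.0198,-0.0,-0.0002,0.0002,-0.0003,0.01],[-0.0,-0.0198,-0.0001,-0.0002,0.0002,-0.0003,0.01],[0.0,-0.0198,-0.0001,-0.0002,0.0002,-0.0003,0.01]]
```

Emit:
{"op": "play_rows", "data": {"series": [[0,-0.008,0,0,0,0,0.01],[0,-0.015,0,0,0,0,0.01],[0,-0.025,0,0,0,0,0.01],[0,-0.03,0,0,0,0,0.01],[0,-0.03,0,0,0,0,0.01],[0,-0.03,0,0,0,0,0.01],[0,-0.025,0,0,0,0,0.01],[0,-0.015,0,0,0,0,0.01],[0,-0.005,0,0,0,0,0.01],[0,0,0,0,0,0,0.01]]}}

```text
clock: 5.45
position: [540.7, 241.2, 194.2]
ee_rot: [-0.553, -0.435, 0.443, 0.555]
contact_force: [-0.2, 0.4, -2.6]
gripper_width: 22.7
```

Run:
```python
from h import *
s=read_state();print(s['position'],s['contact_force'],s['wrist_torque'],s['gripper_width'])
i=cv2.imread('pics/wrist0.png');cv2.imwrite('pics/w0b.png',cv2.resize(i,(800,600),interpolation=cv2.INTER_CUBIC))
```

```text
[540.70336555 241.1661616  194.23480596] [-0.18856923  0.39228386 -2.61507606] [ 0.04275852 -0.05895501  0.02029767] 22.707150638699336
```

View pics/w0b.png

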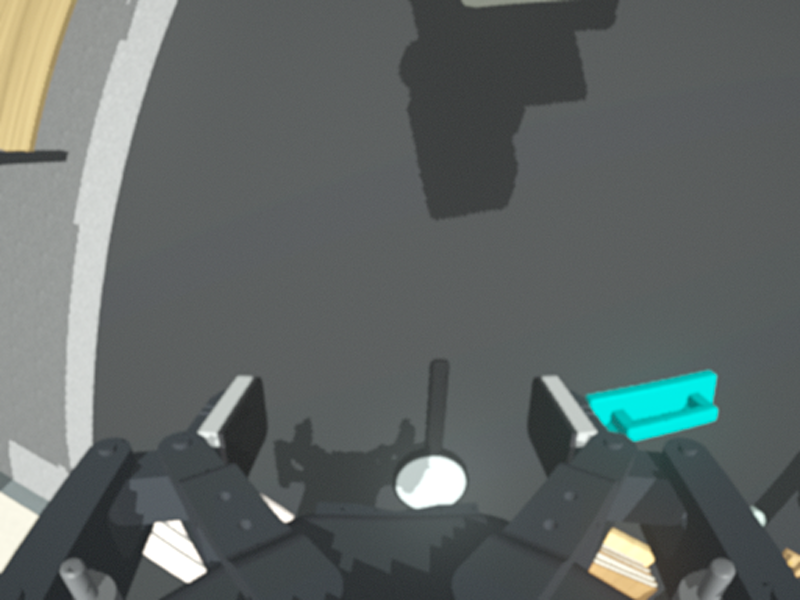

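Only a corner of the base shows at the bottom right of that picture, around (630,560), so it's no use for measuring. I'll carry the board partway and look at the base from nearer.

```bash
python3 -c "
from h import *
plan([535,-20,205],76.8,.01,vmax=31)"
```

```text
yaw 76.8 D [  -5.7 -261.2   10.8] turn [-0.51 -0.   -0.37] F [-0.19  0.39 -2.62] t 5.45 g 22.707150638699336
[[-0.0284,-0.0011,-0.006,-0.001,-0.0,-0.0007,0.01],[-0.0284,-0.0011,-0.006,-0.001,-0.0,-0.0007,0.01],[-0.0284,-0.0011,-0.006,-0.001,-0.0,-0.0007,0.01],[-0.0284,-0.0011,-0.006,-0.001,-0.0,-0.0007,0.01],[-0.0284,-0.0011,-0.006,-0.001,-0.0,-0.0007,0.01],[-0.0284,-0.0011,-0.006,-0.001,-0.0,-0.0007,0.01],[-0.0284,-0.0012,-0.006,-0.001,-0.0,-0.0007,0.01],[-0.0284,-0.0012,-0.006,-0.001,-0.0,-0.0007,0.01],[-0.0284,-0.0012,-0.006,-0.001,-0.0,-0.0007,0.01]]
```

Emit:
{"op": "play_rows", "data": {"series": [[-0.012,-0.001,-0.003,-0.001,0,-0.001,0.01],[-0.026,-0.001,-0.006,-0.001,0,-0.001,0.01],[-0.032,-0.001,-0.007,-0.001,0,-0.001,0.01],[-0.034,-0.001,-0.007,-0.001,0,-0.001,0.01],[-0.034,-0.001,-0.007,-0.001,0,-0.001,0.01],[-0.034,-0.001,-0.007,-0.001,0,-0.001,0.01],[-0.034,-0.001,-0.007,-0.001,0,-0.001,0.01],[-0.026,-0.001,-0.006,0,0,0,0.01],[-0.012,-0.001,-0.003,0,0,0,0.01],[0,0,0,0,0,0,0.01]]}}

```text
clock: 6.45
position: [526.6, -24.6, 191.2]
ee_rot: [-0.55, -0.429, 0.448, 0.559]
contact_force: [-0.3, 0.8, -3.0]
gripper_width: 22.6
```

Run:
```python
from h import *
s=read_state();print(s['position'],yaw_of(s),s['contact_force'],s['gripper_width'])
snap('wrist','w3.png'); i=cv2.imread('pics/w3.png');cv2.imwrite('pics/w3b.png',cv2.resize(i,(800,600),interpolation=cv2.INTER_CUBIC))
```

```text
[526.55073089 -24.59856213 191.21899246] 76.70856763454604 [-0.33587113  0.84995862 -3.01416408] 22.63192253055321
```

View pics/w3b.png

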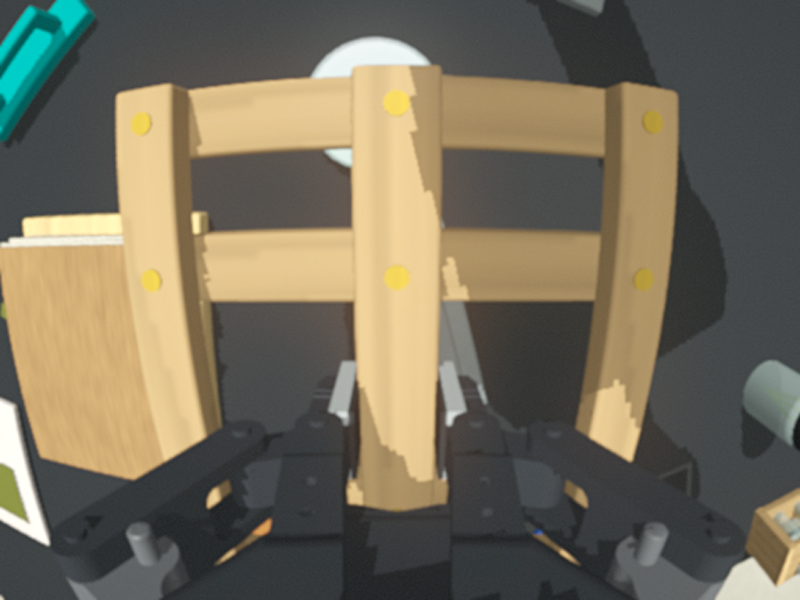

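The wrist view shows the base's near edge from (22,217) to (208,212), and the pile's top corners at (0,248), (43,458) and (133,478). I'll fit these together with the scene and side corners.

```bash
cat > fb.py <<'E'
from h import *
def fitb(obs,x0=(519,-272,-13.2,60)):
    B=np.array([(-110,-94,18),(110,-94,18),(110,94,18),(-110,94,18)],float)
    T=np.array([(-95,-79,18),(95,-79,18),(95,79,18),(-95,79,18)],float)
    def res(q,full=False):
        M=np.vstack([B,T+[0,0,q[3]],B-[0,0,18]]);P=R.from_euler('z',q[2],degrees=True).apply(M)+[q[0],q[1],0]
        o=[(proj(f,P[ix],fi)/.64-np.array(uv)) for f,fi,uv,ix in obs]
        return o if full else np.concatenate(o).ravel()
    s=least_squares(res,x0,loss='soft_l1',f_scale=2);print('pose',s.x.round(2))
    for o in res(s.x,True): print('  ',o.round(1).tolist())
    return s.x
E
python3 - <<'E'
from fb import *
w=('w3.png',True,[(22,217),(207,212)],[0,3])
wt=('w3.png',True,[(1,248),(43,458),(133,478)],[4,5,6])
c=lambda u,v:((140+u/3.1)/.64,(110+v/3.1)/.64)
sc=('scene0.png',False,[c(48,130),c(137,257),c(312,157)],[1,2,3])
# order check
P=R.from_euler('z',-13.2,degrees=True).apply([(-110,-94,18),(110,-94,18),(110,94,18),(-110,94,18)])+[519,-272,0]
print((proj('scene0.png',P)/.64).round().tolist(),(proj('side0.png',P)/.64).round().tolist(),(proj('w3.png',P,True)/.64).round().tolist())
sct=('scene0.png',False,[c(60,110),c(133,215),c(292,130),c(215,33)],[5,6,7,4])
si=('side0.png',False,[(411,258),(465,294),(517,268)],[2,3,0])
for obs in ([w],[w,wt],[sc,sct],[si],[w,wt,sc,sct],[w,wt,sc,sct,si]):
    fitb(obs)
i=cv2.imread('pics/w3.png');s=cv2.imread('pics/side0.png')
a=cv2.resize(i[120:320,0:150],None,fx=3,fy=3,interpolation=cv2.INTER_CUBIC)
b=cv2.resize(s[130:200,250:340],None,fx=3.8,fy=3.8,interpolation=cv2.INTER_CUBIC)
b2=cv2.resize(cv2.imread('pics/scene0.png')[110:200,150:250],None,fx=3.4,fy=3.4,interpolation=cv2.INTER_CUBIC)
C=np.zeros((600,800,3),np.uint8);C[:a.shape[0],:a.shape[1]]=a;C[:b.shape[0],455:455+b.shape[1]]=b;C[280:280+b2.shape[0],455:455+b2.shape[1]]=b2
cv2.imwrite('pics/c2.png',C)
E
```

```text
[[330.0, 192.0], [243.0, 238.0], [290.0, 298.0], [379.0, 246.0]] [[517.0, 269.0], [460.0, 234.0], [409.0, 256.0], [464.0, 295.0]] [[19.0, 219.0], [63.0, 442.0], [226.0, 464.0], [194.0, 201.0]]
pose [ 523.4  -269.28  -16.31   60.  ]
   [[3.6, -0.1], [-1.2, 0.0]]
pose [ 524.12 -270.89  -15.61   44.95]
   [[1.8, 2.6], [-4.5, -0.0]]
   [[-0.5, -4.2], [-0.8, -4.3], [54.6, 7.7]]
pose [ 525.23 -269.35  -15.51   42.82]
   [[-0.3, 1.2], [-1.9, -1.2], [1.2, 0.0]]
   [[-0.3, 0.3], [0.2, -0.4], [0.7, -0.3], [0.0, 0.3]]
pose [ 518.24 -274.23  -12.22   60.  ]
   [[-1.4, -2.1], [0.8, 0.7], [0.4, 0.4]]
pose [ 524.63 -269.93  -15.53   45.02]
   [[2.5, 3.0], [-3.4, 0.1]]
   [[0.2, -3.8], [0.1, -3.7], [56.0, 8.1]]
   [[-0.3, 0.9], [-1.9, -1.5], [1.2, -0.3]]
   [[-0.4, -0.6], [0.1, -1.4], [0.6, -1.2], [-0.1, -0.7]]
pose [ 523.78 -271.49  -15.38   43.22]
   [[1.0, 2.9], [-5.8, -0.7]]
   [[0.2, -4.3], [0.0, -5.1], [55.0, 5.9]]
   [[-0.5, 0.4], [-1.9, -2.2], [0.9, -1.0]]
   [[-0.5, -0.6], [0.1, -1.5], [0.4, -1.4], [-0.4, -0.8]]
   [[-3.1, -3.9], [-4.9, 0.2], [-2.2, 1.8]]
```

View pics/c2.png

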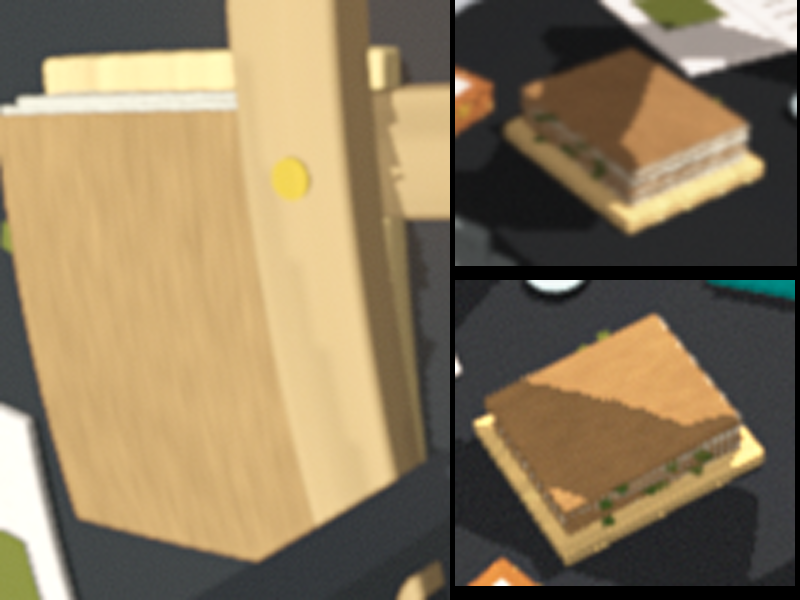

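Run:
```python
from fb import *
W=lambda u,v:((u/3)/.64,(120+v/3)/.64)
S=lambda u,v:((250+(u-455)/3.8)/.64,(130+v/3.8)/.64)
C=lambda u,v:((150+(u-455)/3.4)/.64,(110+(v-280)/3.4)/.64)
w=('w3.png',True,[W(44,60),W(396,48)],[0,3]); wt=('w3.png',True,[W(2,113),W(80,520)],[4,5])
si=('side0.png',False,[S(505,125),S(628,220),S(763,163)],[2,3,0]); sit=('side0.png',False,[S(523,92),S(632,50),S(748,125),S(633,168)],[6,5,4,7])
sc=('scene0.png',False,[C(474,424),C(568,550),C(764,452)],[1,2,3]); sct=('scene0.png',False,[C(486,402),C(566,515),C(740,415),C(655,315)],[5,6,7,4])
for o in ([w,wt],[si,sit],[sc,sct],[w,wt,si,sit,sc,sct]): b=fitb(o)
plan([b[0],b[1],205],b[2]+90,.01,vmax=30)
```

```text
pose [ 525.59 -268.29  -15.53   48.78]
   [[2.9, 1.7], [-0.3, 0.2]]
   [[-1.6, -0.8], [0.6, -1.2]]
pose [ 519.49 -275.64  -15.84   46.24]
   [[-1.0, -0.8], [0.2, 0.4], [-0.2, -0.2]]
   [[-0.1, -0.9], [0.5, -0.3], [0.1, -0.2], [0.4, 1.7]]
pose [ 523.28 -272.86  -15.08   40.82]
   [[-1.0, -0.4], [-0.4, 2.8], [0.3, -1.7]]
   [[-0.3, -0.8], [0.7, -0.9], [0.7, 2.0], [-0.0, 0.0]]
pose [ 524.39 -271.16  -15.47   45.86]
   [[0.6, 1.5], [-4.3, -0.3]]
   [[-1.5, -1.7], [0.1, -3.6]]
   [[-3.5, -0.5], [-2.1, 0.5], [-2.7, -0.3]]
   [[-2.7, -0.6], [-2.1, -0.1], [-2.4, -0.2], [-2.0, 1.9]]
   [[-0.8, -0.1], [-0.6, 3.6], [0.5, -0.6]]
   [[-0.5, -1.8], [0.1, -1.7], [0.9, 1.6], [0.3, -0.8]]
yaw 76.75 D [  -2.1 -247.3   14. ] turn [-1.49  2.21 -0.82] F [-0.7  -0.88 -2.44] t 6.5 g 22.82149646779542
[[-0.0268,-0.0013,-0.006,-0.0029,0.0043,-0.0016,0.01],[-0.0268,-0.0014,-0.0062,-0.0029,0.0043,-0.0016,0.01],[-0.0268,-0.0014,-0.0063,-0.0029,0.0043,-0.0016,0.01],[-0.0267,-0.0014,-0.0064,-0.0029,0.0043,-0.0016,0.01],[-0.0267,-0.0014,-0.0065,-0.0029,0.0043,-0.0016,0.01],[-0.0267,-0.0015,-0.0066,-0.0029,0.0043,-0.0016,0.01],[-0.0266,-0.0015,-0.0068,-0.0029,0.0043,-0.0016,0.01],[-0.0266,-0.0015,-0.0069,-0.0029,0.0043,-0.0016,0.01],[-0.0266,-0.0015,-0.007,-0.0029,0.0043,-0.0016,0.01]]
```

Emit:
{"op": "play_rows", "data": {"series": [[-0.015,0,-0.004,-0.003,0.004,-0.002,0.01],[-0.026,0,-0.006,-0.003,0.004,-0.002,0.01],[-0.031,0,-0.007,-0.003,0.004,-0.002,0.01],[-0.032,0,-0.007,-0.003,0.004,-0.002,0.01],[-0.032,0,-0.007,-0.003,0.004,-0.002,0.01],[-0.032,0,-0.007,-0.003,0.004,-0.002,0.01],[-0.03,0,-0.007,-0.003,0.004,-0.002,0.01],[-0.022,0,-0.006,-0.003,0.004,0,0.01],[-0.012,0,-0.004,-0.003,0.004,0,0.01],[0,0,0,0,0,0,0.01]]}}

```text
clock: 7.5
position: [526.8, -260.3, 185.9]
ee_rot: [-0.557, -0.432, 0.434, 0.561]
contact_force: [-0.2, 0.4, -3.2]
gripper_width: 22.9
```

Run:
```python
from h import *
plan([524,-271,110],74.6,.01,vmax=30)
```

```text
yaw 75.52 D [ -2.8 -10.7 -75.9] turn [-0.29  0.92  0.11] F [-0.22  0.44 -3.2 ] t 7.5 g 22.88348987817796
[[-0.0038,0.0253,-0.0001,-0.0017,0.0054,0.0006,0.01],[-0.0037,0.0253,-0.0001,-0.0017,0.0054,0.0006,0.01],[-0.0037,0.0253,-0.0001,-0.0017,0.0054,0.0006,0.01]]
```

Emit:
{"op": "play_rows", "data": {"series": [[-0.004,0.015,0,-0.002,0.005,0.001,0.01],[-0.004,0.02,0,-0.002,0.005,0.001,0.01],[-0.003,0.02,0,0,0.005,0,0.01],[0,0.015,0,0,0,0,0.01],[0,0.008,0,0,0,0,0.01],[0,0,0,0,0,0,0.01]]}}

```text
clock: 8.1
position: [526.5, -263.6, 105.1]
ee_rot: [-0.56, -0.431, 0.431, 0.561]
contact_force: [0.3, -0.1, -2.2]
gripper_width: 22.4
```

Run:
```python
from h import *
plan([524,-271,85],74.6,.01,vmax=30)
snap('wrist','w4.png');snap('scene','s4.png');snap('side','d4.png')
a=cv2.resize(cv2.imread('pics/w4.png')[60:330],None,fx=.98,fy=.98)
b=cv2.resize(cv2.imread('pics/s4.png')[95:195,140:250],None,fx=2.9,fy=2.9,interpolation=cv2.INTER_CUBIC)
c=cv2.resize(cv2.imread('pics/d4.png')[115:200,245:340],None,fx=3.4,fy=3.4,interpolation=cv2.INTER_CUBIC)
C=np.zeros((600,800,3),np.uint8);C[:a.shape[0],:a.shape[1]]=a;C[300:300+b.shape[0],:b.shape[1]]=b;C[300:300+c.shape[0],400:400+c.shape[1]]=c
cv2.imwrite('pics/c4.png',C)
```

```text
yaw 75.11 D [ -2.5  -7.4 -20.1] turn [-0.03  0.51  0.09] F [ 0.3  -0.07 -2.24] t 8.1 g 22.416903165529785
[[-0.0078,0.0201,0.0005,-0.0006,0.0089,0.0016,0.01]]
```

View pics/c4.png

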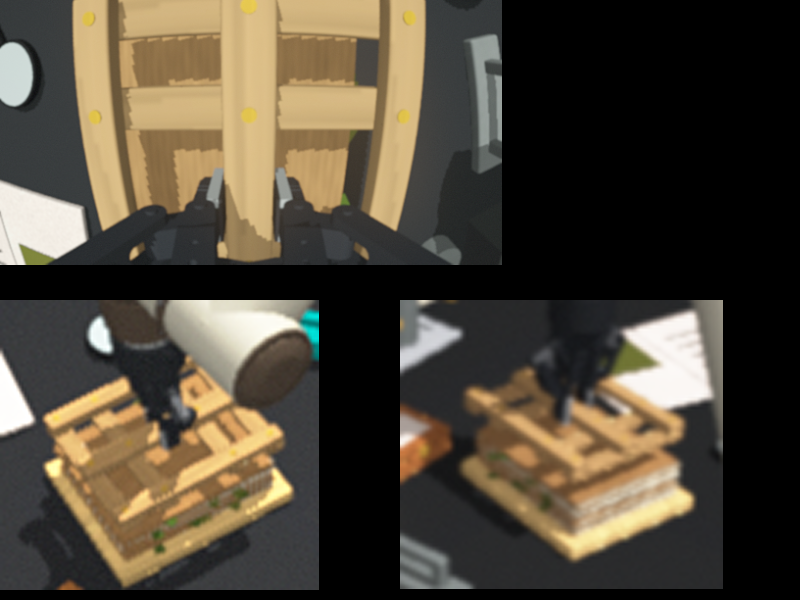

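The wrist view shows the pile's +y edge through the right-hand window, from (356,40) to (348,150) in the composite. I'll check the base pose against that line.

Run:
```python
from h import *
for h in (41,46):
  for u,v in ((356,42),(355,80),(348,150)):
    p=atz('w4.png',u/.98,60+v/.98,18+h,True)
    print(h,p.round(1),'base frame',R.from_euler('z',15.4,degrees=True).apply(p-[524,-271,0]).round(1))
```

```text
41 [ 470.1 -174.2   59. ] base frame [-77.7  79.   59. ]
41 [ 495.  -180.5   59. ] base frame [-52.   79.6  59. ]
41 [ 542.8 -194.2   59. ] base frame [-2.3 79.  59. ]
46 [ 469.8 -176.1   64. ] base frame [-77.4  77.1  64. ]
46 [ 494.  -182.2   64. ] base frame [-52.5  77.7  64. ]
46 [ 540.5 -195.5   64. ] base frame [-4.1 77.1 64. ]
```

The edge falls 77–79.6 mm from the centre line (79 expected) and is parallel, so the pose and yaw hold. I'll align over (524,-272) and then creep down.

Emit:
{"op": "play_rows", "data": {"series": [[-0.006,0,0.0005,0,0.005,0.001,0.01],[-0.004,0.006,0,0,0.005,0,0.01],[0,0.008,0,0,0,0,0.01],[0,0,0,0,0,0,0.01]]}}

```text
clock: 8.65
position: [525.9, -275.3, 94.8]
ee_rot: [0.565, 0.43, -0.426, -0.56]
contact_force: [0.3, 0.4, -3.2]
gripper_width: 22.5
```

Run:
```python
from h import *
plan([524,-272,80],74.6,.01,vmax=30)
```

```text
yaw 74.47 D [ -1.9   3.3 -14.8] turn [ 0.53 -0.13  0.02] F [ 0.34  0.36 -3.16] t 8.65 g 22.51303290825328
[[0.0027,0.0148,0.0029,0.0092,-0.0023,0.0003,0.01]]
```

Emit:
{"op": "play_rows", "data": {"series": [[0.0025,0.004,0.003,0.008,-0.002,0,0.01],[0,0.004,0,0,0,0,0.01],[0,0.004,0,0,0,0,0.01],[0,0,0,0,0,0,0.01]]}}

```text
clock: 9.05
position: [523.2, -272.0, 81.3]
ee_rot: [-0.562, -0.428, 0.428, 0.563]
contact_force: [-0.2, -0.3, -2.4]
gripper_width: 22.5
```

Run:
```python
from h import *
plan([524,-272,75],74.6,.01,vmax=30)
```

```text
yaw 74.57 D [ 0.8 -0.  -6.3] turn [-0.02 -0.03  0.02] F [-0.15 -0.28 -2.4 ] t 9.05 g 22.543662160914735
[[0.0002,0.0063,-0.0008,-0.0004,-0.0005,0.0003,0.01]]
```

Emit:
{"op": "play_rows", "data": {"series": [[0,0.002,0,0,0,0,0.01],[0,0.002,0,0,0,0,0.01],[0,0.002,0,0,0,0,0.01],[0,0.001,0,0,0,0,0.01]]}}

```text
clock: 9.45
position: [523.7, -272.0, 74.0]
ee_rot: [0.563, 0.429, -0.428, -0.562]
contact_force: [0.3, -0.1, -1.9]
gripper_width: 22.6
```

Emit:
{"op": "play_rows", "data": {"series": [[0,0.0015,0,0,0,0,0.01],[0,0.0015,0,0,0,0,0.01]]}}

```text
clock: 9.65
position: [523.9, -272.0, 71.0]
ee_rot: [0.563, 0.429, -0.428, -0.562]
contact_force: [0.1, -0.2, -1.3]
gripper_width: 22.7
```

Emit:
{"op": "play_rows", "data": {"series": [[0,0.001,0,0,0,0,0.01],[0,0.001,0,0,0,0,0.01]]}}

```text
clock: 9.85
position: [523.9, -272.0, 69.9]
ee_rot: [0.563, 0.429, -0.429, -0.562]
contact_force: [-1.6, 1.5, 4.2]
gripper_width: 22.6
```

Contact felt at TCP z≈70: the force went from about −2.5 to +4.2 N, which matches the image estimate of the pile height. I'll ease off slightly, settle and read the force.

Emit:
{"op": "play_rows", "data": {"series": [[0,-0.0005,0,0,0,0,0.01],[0,0,0,0,0,0,0.01],[0,0,0,0,0,0,0.01]]}}

```text
clock: 10.15
position: [524.0, -272.1, 70.8]
ee_rot: [0.563, 0.429, -0.428, -0.562]
contact_force: [-1.2, 1.4, -1.5]
gripper_width: 22.5
```

Emit:
{"op": "play_rows", "data": {"series": [[0,0.0008,0,0,0,0,0.01],[0,0,0,0,0,0,0.01]]}}

```text
clock: 10.35
position: [524.0, -272.1, 70.3]
ee_rot: [0.563, 0.429, -0.428, -0.562]
contact_force: [-0.8, 1.2, 1.4]
gripper_width: 22.8
```

The force is +1.4 N, so the pile now carries the board. I'll release it.

Emit:
{"op": "play_rows", "data": {"series": [[0,0,0,0,0,0,0.028],[0,0,0,0,0,0,0.032],[0,0,0,0,0,0,0.04],[0,0,0,0,0,0,0.05],[0,0,0,0,0,0,0.05]]}}

```text
clock: 10.85
position: [525.7, -272.8, 70.7]
ee_rot: [0.564, 0.43, -0.428, -0.56]
contact_force: [-0.1, -0.0, 0.6]
gripper_width: 49.6
```

Run:
```python
from h import *
plan([524,-272,170],74.6,.05,vmax=30)
```

```text
yaw 74.66 D [-1.7  0.8 99.3] turn [ 0.33  0.06 -0.04] F [-0.08 -0.04  0.61] t 10.85 g 49.60718478258971
[[0.0001,-0.0248,0.0003,0.0014,0.0003,-0.0002,0.05],[0.0001,-0.0248,0.0004,0.0014,0.0003,-0.0002,0.05],[0.0001,-0.0248,0.0004,0.0014,0.0003,-0.0002,0.05],[0.0001,-0.0248,0.0004,0.0014,0.0003,-0.0002,0.05]]
```

Emit:
{"op": "play_rows", "data": {"series": [[0,-0.01,0.001,0.001,0,0,0.05],[0,-0.02,0.001,0.002,0,0,0.05],[0,-0.03,0,0.002,0,0,0.05],[0,-0.03,0,0,0,0,0.06],[0,-0.03,0,0,0,0,0.07],[0,-0.02,0,0,0,0,0.08],[0,-0.01,0,0,0,0,0.085],[0,0,0,0,0,0,0.085]]}}

```text
clock: 11.65
position: [522.9, -272.3, 230.8]
ee_rot: [0.563, 0.429, -0.429, -0.561]
contact_force: [0.3, -1.0, 0.1]
gripper_width: 84.9
```

Run:
```python
from h import *
snap('wrist','w5.png')
i=cv2.imread('pics/w5.png');cv2.imwrite('pics/w5b.png',cv2.resize(i,(800,600),interpolation=cv2.INTER_CUBIC))
plan([560,0,200],90,.085)
```

```text
yaw 74.67 D [ 37.5 272.1 -29.8] turn [  0.02 -15.33  -0.08] F [ 0.18 -0.65 -0.24] t 11.7 g 84.79620276216507
[[0.0389,0.0042,0.0051,0.0,-0.0382,-0.0002,0.085],[0.0391,0.0042,0.0036,0.0,-0.0382,-0.0002,0.085],[0.0392,0.0042,0.0021,0.0,-0.0382,-0.0002,0.085],[0.0392,0.0042,0.0006,0.0,-0.0382,-0.0002,0.085],[0.0392,0.0042,-0.0009,0.0,-0.0382,-0.0002,0.085],[0.0392,0.0042,-0.0024,0.0,-0.0382,-0.0002,0.085],[0.0391,0.0042,-0.0039,0.0,-0.0382,-0.0002,0.085]]
```

View pics/w5b.png

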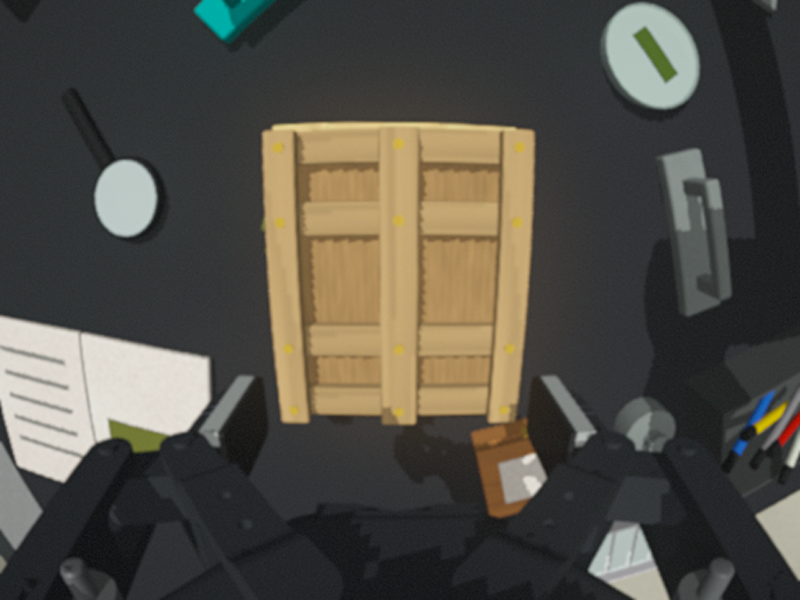

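The board sits square on the pile, with corners at (262,130), (534,130), (515,423) and (281,423). A thin strip of the base shows along its near edge. The weight is on the right: bar corners (657,157), (697,149) and (684,316), with its handle from (712,180) to (727,298).

Run:
```python
from h import *
z=89
m=[(-100,-84,z),(100,-84,z),(100,84,z),(-100,84,z),(-100,0,z),(100,0,z)]
b=fit([('w5.png',True,[(263,131),(283,424),(515,423),(534,130),(399,128),(399,425)],[0,1,2,3,4,5])],m,[524,-272,-15.4])
p=R.from_euler('z',-b[2],degrees=True).apply([524-b[0],-271-b[1],0]);print('base centre in board frame',p.round(1))
W=[(-75,-22,16),(75,-22,16),(75,22,16),(-75,22,16),(-52,-7.5,54),(52,-7.5,54),(52,7.5,54),(-52,7.5,54)]
P=np.array(W)+[570,3,0];print((proj('w5.png',P,True)/.64).round().tolist())
w=fit([('w5.png',True,[(657,157),(684,316),(697,149),(706,181),(720,180)],[0,1,3,4,7])],W,[570,3,0])
fit([('scene0.png',False,[(362,350),(377,362),(424,315),(407,301)],[1,2,3,0])],W,[570,3,0])
P=R.from_euler('z',w[2],degrees=True).apply(W)+[w[0],w[1],0];print((proj('w5.png',P,True)/.64).round().tolist())
plan([w[0],w[1],150],w[2]+90,.085)
```

```text
pose [ 525.04 -270.89  -15.26] res px [-0.7  0.3 -0.4 -0.3  0.6 -0.   0.8  0.6 -0.2 -1.2  0.1  0.5]
base centre in board frame [-1.  -0.4  0. ]
[[674.0, 160.0], [692.0, 321.0], [726.0, 309.0], [711.0, 153.0], [716.0, 186.0], [726.0, 306.0], [738.0, 302.0], [729.0, 183.0]]
pose [564.21  -8.13   2.09] res px [ 2.1 -0.   0.2  1.7  1.1 -0.8 -1.4  0.7 -1.8 -1. ]
pose [569.99   2.06   1.3 ] res px [-1.7  0.5 -0.1  1.   0.6 -2.   0.6 -0.5]
[[660.0, 157.0], [684.0, 319.0], [720.0, 305.0], [699.0, 148.0], [704.0, 182.0], [718.0, 303.0], [731.0, 298.0], [717.0, 178.0]]
yaw 74.67 D [ 41.8 264.  -79.8] turn [  0.02 -17.42  -0.08] F [ 0.18 -0.65 -0.24] t 11.7 g 84.79620276216507
[[0.038,0.0113,0.0042,0.0,-0.0434,-0.0002,0.085],[0.0381,0.0114,0.0026,0.0,-0.0434,-0.0002,0.085],[0.0382,0.0114,0.0009,0.0,-0.0434,-0.0002,0.085],[0.0382,0.0114,-0.0007,0.0,-0.0434,-0.0002,0.085],[0.0381,0.0114,-0.0024,0.0,-0.0434,-0.0002,0.085],[0.038,0.0114,-0.0041,0.0,-0.0434,-0.0002,0.085],[0.0378,0.0114,-0.0057,0.0,-0.0434,-0.0002,0.085]]
```

Emit:
{"op": "play_rows", "data": {"series": [[0.038,0.004,0.004,0,-0.043,0,0.085],[0.038,0.008,0.0025,0,-0.043,0,0.085],[0.038,0.008,0.001,0,-0.043,0,0.085],[0.038,0.008,-0.001,0,-0.043,0,0.085],[0.038,0.008,-0.0025,0,-0.043,0,0.085],[0.036,0.008,-0.004,0,-0.043,0,0.085],[0.025,0.008,-0.004,0,-0.04,0,0.085],[0.012,0.005,-0.002,0,0,0,0.085],[0,0,0,0,0,0,0.085]]}}

```text
clock: 12.6
position: [557.3, -3.3, 156.3]
ee_rot: [-0.485, -0.502, 0.516, 0.496]
contact_force: [-0.0, 0.0, 0.5]
gripper_width: 84.7
```

Run:
```python
from h import *
snap('wrist','w6.png')
i=cv2.imread('pics/w6.png');cv2.imwrite('pics/w6b.png',cv2.resize(i,(800,600),interpolation=cv2.INTER_CUBIC))
s=read_state();print(s['joints'].round(3),yaw_of(s))
plan([566,-5,100],91.6,.085)
```

```text
[ 0.281  0.348 -0.248 -0.005 -0.999 -1.814] 92.01834928280518
yaw 92.02 D [  8.7  -1.  -56.6] turn [-1.39  0.42 -0.12] F [-0.28  0.04  1.23] t 12.65 g 84.93465298862951
[[-0.0006,0.0282,-0.005,-0.0122,0.0036,-0.001,0.085],[-0.0006,0.0283,-0.0047,-0.0122,0.0036,-0.001,0.085]]
```

View pics/w6b.png

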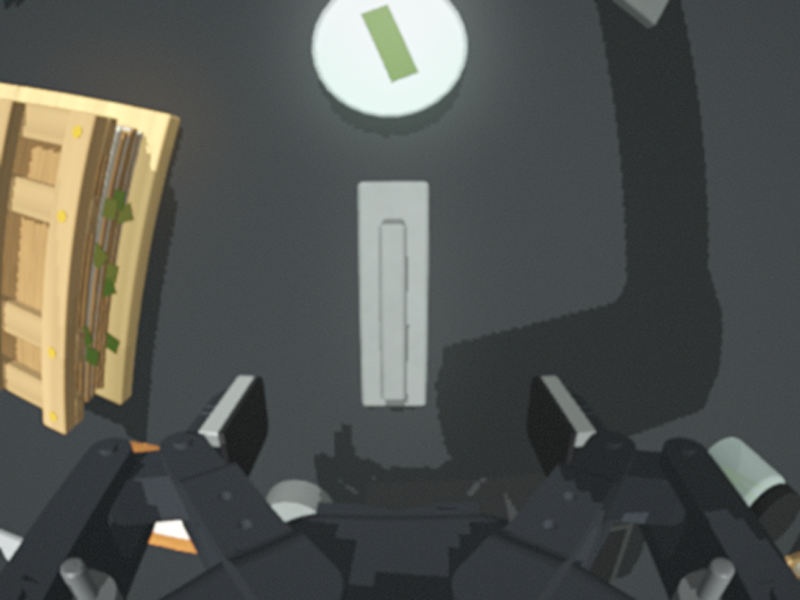

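The weight lies below the gripper. Its bar corners are at (359,182), (428,182), (426,406) and (362,406), and the handle top runs from (381..406,221) to (381..405,401).

Run:
```python
from h import *
W=[(-75,-22,16),(75,-22,16),(75,22,16),(-75,22,16),(-52,-7.5,54),(52,-7.5,54),(52,7.5,54),(-52,7.5,54)]
w=fit([('w6.png',True,[(359,182),(362,406),(426,406),(428,182),(380,222),(381,401),(405,401),(406,222)],list(range(8)))],W,[566,-5,2])
plan([w[0],w[1],85],w[2]+90,.06)
```

```text
pose [563.12  -4.74   1.95] res px [-1.2 -1.5 -0.3  0.4  0.   0.5  1.3 -1.5 -0.8  0.1 -0.3  0.5  0.7  0.6
  0.7  0.1]
yaw 92.02 D [  5.8  -0.7 -71.6] turn [-1.39  0.07 -0.11] F [-0.28  0.04  1.23] t 12.65 g 84.93465298862951
[[-0.0004,0.0357,-0.0038,-0.0122,0.0006,-0.001,0.06],[-0.0004,0.0358,-0.0033,-0.0122,0.0006,-0.001,0.06]]
```

Emit:
{"op": "play_rows", "data": {"series": [[0,0.025,-0.004,-0.012,0,0,0.06],[0,0.025,-0.003,-0.01,0,0,0.055],[0,0.015,0,0,0,0,0.055],[0,0,0,0,0,0,0.055]]}}

```text
clock: 13.05
position: [564.1, -9.0, 91.1]
ee_rot: [-0.494, -0.507, 0.507, 0.492]
contact_force: [-0.1, -0.3, 0.7]
gripper_width: 55.1
```

Run:
```python
from h import *
plan([563.1,-4.7,29],92,.055,vmax=15)
```

```text
yaw 91.58 D [ -1.    4.3 -62.1] turn [ 0.07 -0.42 -0.14] F [-0.07 -0.32  0.7 ] t 13.05 g 55.11451312382743
[[0.0009,0.0124,0.0002,0.0002,-0.0015,-0.0005,0.055],[0.0009,0.0124,0.0002,0.0002,-0.0015,-0.0005,0.055],[0.0009,0.0124,0.0002,0.0002,-0.0015,-0.0005,0.055],[0.0009,0.0124,0.0002,0.0002,-0.0015,-0.0005,0.055],[0.0009,0.0124,0.0002,0.0002,-0.0015,-0.0005,0.055]]
```

Emit:
{"op": "play_rows", "data": {"series": [[0.002,0.008,0,0,-0.003,0,0.055],[0.002,0.012,0,0,-0.003,0,0.055],[0.001,0.012,0,0,-0.001,0,0.055],[0,0.01,0,0,0,0,0.055],[0,0.006,0,0,0,0,0.055],[0,0,0,0,0,0,0.055]]}}

```text
clock: 13.65
position: [565.5, -5.9, 41.7]
ee_rot: [0.494, 0.509, -0.507, -0.49]
contact_force: [-0.0, 0.3, 0.1]
gripper_width: 55.2
```

Run:
```python
from h import *
plan([563.1,-4.7,29],92,.055,vmax=15)
```

```text
yaw 91.81 D [ -2.4   1.2 -12.7] turn [ 0.29 -0.19 -0.12] F [-0.03  0.34  0.14] t 13.65 g 55.16567926769889
[[0.0013,0.0126,0.0024,0.0051,-0.0032,-0.0021,0.055]]
```

Emit:
{"op": "play_rows", "data": {"series": [[0.001,0.006,0.002,0.004,-0.003,-0.002,0.055],[0,0.005,0,0,0,0,0.055],[0,0,0,0,0,0,0.05],[0,0,0,0,0,0,0.03],[0,0,0,0,0,0,0.018],[0,0,0,0,0,0,0.005],[0,0,0,0,0,0,0.005],[0,0,0,0,0,0,0.005]]}}

```text
clock: 14.45
position: [564.2, -4.8, 30.5]
ee_rot: [0.492, 0.51, -0.508, -0.49]
contact_force: [0.5, -1.2, -0.8]
gripper_width: 13.4
```

Run:
```python
from h import *
plan([563.1,-4.7,190],92,.005,vmax=30)
```

```text
yaw 92.02 D [-1.100e+00  1.000e-01  1.595e+02] turn [0.18 0.02 0.02] F [ 0.5  -1.23 -0.76] t 14.45 g 13.437253926869053
[[0.0,-0.0266,0.0001,0.0005,0.0001,0.0,0.005],[0.0,-0.0266,0.0001,0.0005,0.0001,0.0,0.005],[0.0,-0.0266,0.0001,0.0005,0.0001,0.0,0.005],[0.0,-0.0266,0.0001,0.0005,0.0001,0.0,0.005],[0.0,-0.0266,0.0002,0.0005,0.0001,0.0,0.005],[0.0,-0.0266,0.0002,0.0005,0.0001,0.0,0.005]]
```

Emit:
{"op": "play_rows", "data": {"series": [[0,-0.006,0,0,0,0,0.005],[0,-0.014,0,0,0,0,0.005],[0,-0.024,0,0,0,0,0.005],[0,-0.028,0,0,0,0,0.005],[0,-0.028,0,0,0,0,0.005],[0,-0.028,0,0,0,0,0.005],[0,-0.022,0,0,0,0,0.005],[0,-0.012,0,0,0,0,0.005],[0,-0.004,0,0,0,0,0.005],[0,0,0,0,0,0,0.005]]}}

```text
clock: 15.45
position: [550.6, -5.0, 189.6]
ee_rot: [-0.484, -0.499, 0.515, 0.502]
contact_force: [0.5, -0.0, -7.8]
gripper_width: 13.9
```

Run:
```python
from h import *
s=read_state();print(s['position'],s['wrist_torque'])
plan([525,-271,190],164.7,.005,vmax=30,n=14)
```

```text
[550.60718261  -5.02048394 189.60328282] [-0.07855736 -0.1703199   0.00767526]
yaw 91.55 D [ -25.6 -266.     0.4] turn [ -1.61 -73.14   1.4 ] F [ 0.52 -0.02 -7.79] t 15.45 g 13.866081875982113
[[-0.0189,0.0,0.0023,-0.002,-0.0912,0.0017,0.005],[-0.0187,0.0,0.0041,-0.002,-0.0912,0.0017,0.005],[-0.0182,0.0,0.0057,-0.002,-0.0912,0.0017,0.005],[-0.0176,0.0001,0.0074,-0.002,-0.0912,0.0017,0.005],[-0.0169,0.0001,0.0089,-0.002,-0.0912,0.0017,0.005],[-0.016,0.0001,0.0104,-0.002,-0.0912,0.0017,0.005],[-0.015,0.0001,0.0119,-0.002,-0.0912,0.0017,0.005],[-0.0138,0.0001,0.0132,-0.002,-0.0912,0.0017,0.005],[-0.0126,0.0001,0.0144,-0.002,-0.0912,0.0017,0.005],[-0.0112,0.0001,0.0155,-0.002,-0.0912,0.0017,0.005],[-0.0097,0.0001,0.0164,-0.002,-0.0912,0.0017,0.005],[-0.0082,0.0001,0.0172,-0.002,-0.0912,0.0017,0.005],[-0.0066,0.0,0.0179,-0.002,-0.0912,0.0017,0.005],[-0.0049,0.0,0.0184,-0.002,-0.0912,0.0017,0.005]]
```

Emit:
{"op": "play_rows", "data": {"series": [[-0.01,0,0.001,-0.002,-0.05,0.002,0.005],[-0.018,0,0.003,-0.002,-0.09,0.002,0.005],[-0.018,0,0.005,-0.002,-0.09,0.002,0.005],[-0.018,0,0.007,-0.002,-0.09,0.002,0.005],[-0.017,0,0.009,-0.002,-0.09,0.002,0.005],[-0.016,0,0.01,-0.002,-0.09,0.002,0.005],[-0.015,0,0.012,-0.002,-0.09,0.002,0.005],[-0.014,0,0.013,-0.002,-0.09,0.002,0.005],[-0.012,0,0.014,-0.002,-0.09,0.002,0.005],[-0.006,0,0.008,0,-0.05,0,0.005]]}}

```text
clock: 16.45
position: [518.7, -177.8, 171.3]
ee_rot: [-0.223, -0.659, 0.672, 0.255]
contact_force: [0.4, 1.5, -6.9]
gripper_width: 13.7
```

Run:
```python
from h import *
plan([525,-271,180],164.7,.005,vmax=18)
```

```text
yaw 140.4 D [  6.3 -93.2   8.7] turn [ -1.38 -24.26   2.49] F [ 0.37  1.48 -6.93] t 16.45 g 13.682035741499606
[[-0.0107,-0.0015,0.0114,-0.004,-0.0706,0.0072,0.005],[-0.0098,-0.0015,0.0121,-0.004,-0.0706,0.0072,0.005],[-0.009,-0.0014,0.0127,-0.004,-0.0706,0.0072,0.005],[-0.0081,-0.0014,0.0133,-0.004,-0.0706,0.0072,0.005],[-0.0071,-0.0014,0.0139,-0.004,-0.0706,0.0072,0.005],[-0.0061,-0.0014,0.0143,-0.004,-0.0706,0.0072,0.005]]
```

Emit:
{"op": "play_rows", "data": {"series": [[-0.0105,-0.002,0.0115,-0.004,-0.07,0.007,0.005],[-0.01,-0.002,0.012,-0.004,-0.07,0.007,0.005],[-0.009,-0.002,0.0125,-0.004,-0.07,0.007,0.005],[-0.008,-0.002,0.013,-0.004,-0.07,0.007,0.005],[-0.007,-0.002,0.014,-0.004,-0.07,0.007,0.005],[-0.006,-0.002,0.014,-0.004,-0.07,0.007,0.005],[0,0,0,0,0,0,0.005]]}}

```text
clock: 17.15
position: [516.2, -271.9, 167.8]
ee_rot: [0.08, 0.704, -0.698, -0.101]
contact_force: [-0.4, -0.3, -7.2]
gripper_width: 13.7
```

Run:
```python
from h import *
plan([525,-271,150],164.7,.005,vmax=12)
```

```text
yaw 165.25 D [  8.8   0.9 -17.8] turn [0.23 0.54 1.73] F [-0.42 -0.29 -7.23] t 17.15 g 13.692238896393139
[[-0.0044,0.0088,-0.0015,0.002,0.0047,0.0151,0.005],[-0.0043,0.0088,-0.0015,0.002,0.0047,0.0151,0.005]]
```

Emit:
{"op": "play_rows", "data": {"series": [[-0.0045,0.007,-0.0015,0.002,0.005,0.015,0.005],[-0.0045,0.008,-0.0015,0.002,0.005,0.015,0.005],[0,0.006,0,0,0,0,0.005],[0,0,0,0,0,0,0.005]]}}

```text
clock: 17.55
position: [521.0, -268.9, 139.3]
ee_rot: [0.092, 0.702, -0.699, -0.101]
contact_force: [-1.9, 0.6, -7.4]
gripper_width: 13.8
```

Run:
```python
from h import *
plan([525,-271,130],164.7,.005,vmax=12)
snap('wrist','w7.png');snap('scene','s7.png');snap('side','d7.png')
```

```text
yaw 164.34 D [ 4.  -2.1 -9.3] turn [ 0.12 -0.36  0.8 ] F [-1.89  0.64 -7.42] t 17.55 g 13.8228355109482
[[-0.0046,0.0092,0.001,0.0021,-0.0062,0.0139,0.005]]
```

Emit:
{"op": "play_rows", "data": {"series": [[-0.004,0.003,0.001,0.002,-0.005,0.012,0.005],[-0.001,0.003,0,0,0,0.003,0.005],[0,0,0,0,0,0,0.005]]}}

```text
clock: 18.0
position: [528.1, -272.2, 136.0]
ee_rot: [-0.097, -0.7, 0.701, 0.091]
contact_force: [-1.0, 0.3, -7.6]
gripper_width: 13.5
```

Run:
```python
from h import *
plan([525,-271,123],164.7,.005,vmax=12)
```

```text
yaw 164.7 D [ -3.1   1.2 -13. ] turn [-0.04  0.   -0.54] F [-1.04  0.31 -7.56] t 18.0 g 13.472875698371311
[[0.0017,0.0065,-0.0002,-0.0004,0.0,-0.0047,0.005],[0.0017,0.0065,-0.0002,-0.0004,0.0,-0.0047,0.005]]
```

Emit:
{"op": "play_rows", "data": {"series": [[0.0015,0.003,0,0,0,-0.005,0.005],[0.001,0.004,0,0,0,-0.003,0.005],[0,0.004,0,0,0,0,0.005],[0,0,0,0,0,0,0.005]]}}

```text
clock: 18.4
position: [525.5, -271.5, 124.3]
ee_rot: [-0.094, -0.701, 0.701, 0.094]
contact_force: [-0.5, 0.5, -7.5]
gripper_width: 13.9
```

Run:
```python
from h import *
plan([525,-271,121],164.7,.005,vmax=12)
```

```text
yaw 164.69 D [-0.5  0.5 -3.3] turn [-0.03 -0.01 -0.05] F [-0.47  0.45 -7.49] t 18.4 g 13.881071384650504
[[0.0006,0.0033,-0.0004,-0.0006,-0.0002,-0.0009,0.005]]
```

Aligned: the offset is 0.5 mm and the tilt is near zero. I'll feel for contact in small steps.

Emit:
{"op": "play_rows", "data": {"series": [[0,0.0015,0,0,0,0,0.005],[0,0.0015,0,0,0,0,0.005],[0,0,0,0,0,0,0.005]]}}

```text
clock: 18.7
position: [525.6, -271.6, 121.0]
ee_rot: [-0.094, -0.701, 0.701, 0.094]
contact_force: [0.2, 0.2, -6.7]
gripper_width: 13.7
```

Emit:
{"op": "play_rows", "data": {"series": [[0,0.001,0,0,0,0,0.005],[0,0,0,0,0,0,0.005]]}}

```text
clock: 18.9
position: [525.8, -271.8, 120.2]
ee_rot: [-0.095, -0.7, 0.701, 0.094]
contact_force: [-0.3, 0.0, -6.3]
gripper_width: 13.9
```

Emit:
{"op": "play_rows", "data": {"series": [[0,0.001,0,0,0,0,0.005],[0,0,0,0,0,0,0.005]]}}

```text
clock: 19.1
position: [526.0, -271.8, 119.8]
ee_rot: [-0.095, -0.7, 0.701, 0.093]
contact_force: [-1.0, 0.1, -5.8]
gripper_width: 13.9
```

Emit:
{"op": "play_rows", "data": {"series": [[0,0.0007,0,0,0,0,0.005],[0,0,0,0,0,0,0.005]]}}

```text
clock: 19.3
position: [526.0, -271.8, 119.7]
ee_rot: [-0.095, -0.7, 0.701, 0.093]
contact_force: [-0.3, 0.7, -5.7]
gripper_width: 13.9
```

Emit:
{"op": "play_rows", "data": {"series": [[0,0.0012,0,0,0,0,0.005],[0,0.0012,0,0,0,0,0.005]]}}

```text
clock: 19.5
position: [526.2, -271.9, 118.4]
ee_rot: [-0.095, -0.7, 0.702, 0.093]
contact_force: [-1.5, 1.1, -0.8]
gripper_width: 13.7
```

Emit:
{"op": "play_rows", "data": {"series": [[0,0.0012,0,0,0,0,0.005],[0,0.0012,0,0,0,0,0.005]]}}

```text
clock: 19.7
position: [526.3, -271.9, 117.6]
ee_rot: [-0.095, -0.7, 0.702, 0.092]
contact_force: [-2.6, 1.5, 2.6]
gripper_width: 13.2
```

The pile now carries the weight (+2.6 N). I'll release it.

Emit:
{"op": "play_rows", "data": {"series": [[0,0,0,0,0,0,0.013],[0,0,0,0,0,0,0.018],[0,0,0,0,0,0,0.022],[0,0,0,0,0,0,0.03],[0,0,0,0,0,0,0.04],[0,0,0,0,0,0,0.045]]}}

```text
clock: 20.3
position: [530.9, -273.9, 120.3]
ee_rot: [-0.098, -0.699, 0.703, 0.088]
contact_force: [0.8, 0.8, -0.0]
gripper_width: 45.0
```

Run:
```python
from h import *
plan([525.8,-271.7,180],164.7,.05,vmax=20)
```

```text
yaw 164.88 D [-5.1  2.2 59.7] turn [-0.22  0.18 -0.92] F [ 0.8   0.81 -0.01] t 20.3 g 45.048535916451215
[[0.0015,-0.0199,-0.0002,-0.0013,0.001,-0.0053,0.05],[0.0016,-0.0199,-0.0002,-0.0013,0.001,-0.0053,0.05],[0.0017,-0.0199,-0.0002,-0.0013,0.001,-0.0053,0.05]]
```

Emit:
{"op": "play_rows", "data": {"series": [[0.003,-0.006,0,-0.001,0,-0.005,0.05],[0.002,-0.012,0,-0.001,0,-0.005,0.05],[0,-0.02,0,0,0,-0.003,0.055],[0,-0.025,0,0,0,0,0.06],[0,-0.03,0,0,0,0,0.06],[0,-0.03,0,0,0,0,0.06],[0,-0.02,0,0,0,0,0.06],[0,-0.01,0,0,0,0,0.06],[0,0,0,0,0,0,0.06]]}}

```text
clock: 21.2
position: [524.0, -272.2, 281.4]
ee_rot: [-0.094, -0.7, 0.702, 0.093]
contact_force: [-0.4, 0.2, 0.7]
gripper_width: 59.8
```

Run:
```python
from h import *
s=read_state();print(s['position'],s['clock'],s['contact_force'])
snap('wrist','w8.png');snap('side','d8.png');snap('scene','s8.png')
a=cv2.resize(cv2.imread('pics/w8.png'),None,fx=1.08,fy=1.08,interpolation=cv2.INTER_CUBIC)
c=cv2.resize(cv2.imread('pics/d8.png')[115:200,245:340],(240,215),interpolation=cv2.INTER_CUBIC)
b=cv2.resize(cv2.imread('pics/s8.png')[60:340,100:400],(240,224),interpolation=cv2.INTER_CUBIC)
C=np.zeros((600,800,3),np.uint8);C[:a.shape[0],:a.shape[1]]=a;C[:215,555:795]=c;C[220:444,555:795]=b
cv2.imwrite('pics/c8.png',C)
```

```text
[ 523.96214582 -272.19341092  281.44058153] 21.2 [-0.43770875  0.18409265  0.68630672]
```

View pics/c8.png

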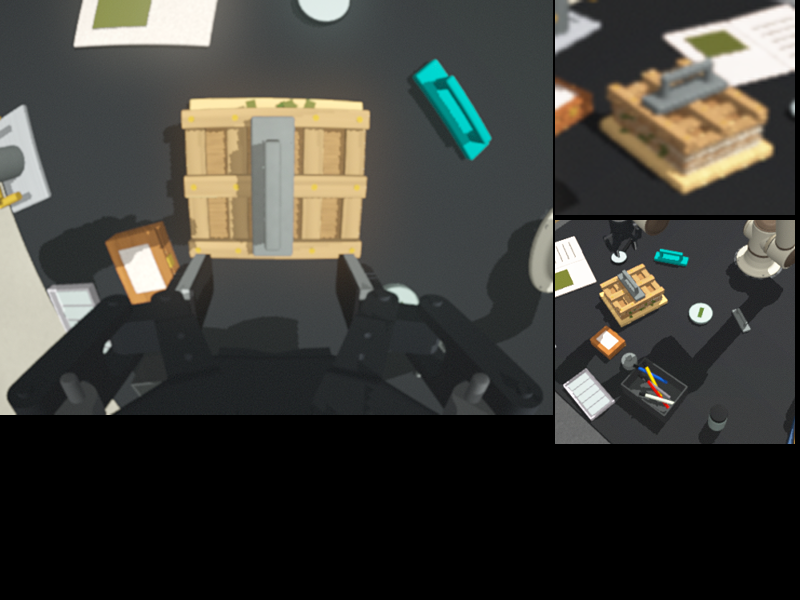

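The bar lies across all three battens at the middle of the board, and everything else looks undisturbed. I'll do a numeric check and hand in.

Run:
```python
from h import *
k=1/1.08/.64
b=np.mean([atz('w8.png',u/1.08,v/1.08,87,True) for u,v in ((181,110),(369,110),(362,258),(189,258))],0)
W=[atz('w8.png',u/1.08,v/1.08,103,True) for u,v in ((252,117),(294,117),(293,255),(252,255))]
w=np.mean(W,0);d=(W[0]+W[1]-W[2]-W[3])/2
print(b,w,R.from_euler('z',15.3,degrees=True).apply(w-b),np.degrees(np.arctan2(d[1],d[0])),np.linalg.norm(d))
job_done()
```

```text
[ 523.94405323 -270.71992563   87.        ] [ 526.29694479 -272.38139346  103.        ] [ 2.70791559 -0.98171645 16.        ] -105.48763495045044 146.10061558546306
the job is handed in; nothing more can be done
```

The press is closed and the job is handed in: the board lies on the pile and the bar weight lies across its three battens. It took about 21 s of the 64 s allowed.

- **Board:** I lowered it until I felt the pile at a tool height of about 70 mm, which puts the pile about 46 mm high. At first touch the force went about 7 N past the free-hanging reading. I eased off and let go at +1.4 N. The wrist camera then showed it within about 1 mm and 0.2° of the base pose I had measured.
- **Weight:** I used the larger grey one and let go at about +2.6 N. It sits about 3 mm along the board and 1 mm across from its middle, and is square to the battens within about 0.3°.
- **End state:** The arm is about 160 mm clear of the weight with no force on it beyond sensor noise. The last picture shows the dish, box, mass, basket, jar and both decoy weights where they were. I did not re-check the bottle, and the lens is only partly in view.

**Disagreements:**
- The three cameras' single-view estimates of the base differed by up to about 7 mm. I used a combined fit, and the pile edge seen from close up agreed with it within 2 mm.
- While the fingers opened off the weight, the gripper drifted about 5 mm sideways. It did not noticeably move the weight.

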